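# Open the bench shear and feed the bar to the stop

### The job

Get the bench shear ready for its next cut: push the counterweighted blade arm up by its handle, past its balance point, so that it stays raised by itself. Then push the loose flat bar along the bed, under the raised blade, until its end sits squarely against the length stop. Only push, gently, with the fingers: do not grip or lift anything, and leave the tape measure, marker, oil bottle and spanner where they are.

Things in the scene. Friction and masses are not known exactly. Their poses are not given: they have to be found in the camera images.
- shear: Green bench lever shear bolted to the worktop; its place and yaw vary. Origin on the worktop; at yaw 0 its x points away from the robot, y left. In its frame: flat bed, top 60 mm above the worktop, x -100 to 90, y -50 to 250 mm. The blade arm (10 mm thick, centre y -56 mm) swings upright along the bed's right edge; when down, it closes the way from bed to stop.
- shear_pivot (a point): Axis of the blade arm's hinge, at (110, -56, 95) mm in the shear's frame; the axis runs along the shear's y. Its bracket spans y -87 to -25 mm and x 87 to 133 mm.
- fence (a point): Middle of the top front edge of the dark steel fence on the bed, 16 mm above the bed, at (22, 105, 76) mm in the shear's frame. The fence runs 250 mm along the shear's y; the bar lies on the robot's side of it.
- shear_arm (a joint): Opening of the blade arm (rad): 0 = down and closed, as at the start; grows as the handle goes up and away from the robot, to a back stop at 1.13. A round counterweight sits on a cranked tail behind the pivot: below about 0.70 rad the arm falls shut, beyond it the arm swings on by itself to the back stop and stays. Nothing else holds it. A push of 2 to 6 N at the knob moves it.
- knob (a point): Centre of the black ball knob, 32 mm across, on the arm's upturned handle. Below it the grip, 24 mm thick, runs 72 mm down and away from the robot; both are polished and slippery. With the arm down the knob is 217 mm nearer the robot than the pivot and 96 mm higher (191 mm over the worktop); it circles the pivot at 237 mm radius, up to 332 mm over the worktop.
- stop: Length stop: upright steel plate 100 mm wide (its x), standing 20 mm above bed level, clamped on two rods to the right of the blade; its distance from the blade varies. Fixed. Origin: middle of its face, at bed height; the face looks along its +y, which is the shear's +y. Its middle lies at x -10 mm in the shear's frame.
- flat_bar: Loose plain aluminium flat bar, 40 mm (its x) by 220 mm (its y) by 8 mm thick, about 0.19 kg, lying on the bed with its length roughly along the shear's y, left of the blade. Origin: centre of its underside. The end at its -y side goes to the stop, so at the stop its origin is 110 mm from the stop's face; the far, left end is the one to push.
- tape_measure: Yellow tape measure, 34 x 76 x 60 mm high, on the worktop in front of the bed; leave alone. Origin: centre of its underside.
- marker: Marker pen, 130 x 16 x 19 mm, lying on the worktop in front of the bed; leave alone. Origin: centre of its underside.
- oil_bottle: Small black plastic bottle, 37 mm across, 68 mm high, on the worktop behind the bed; leave alone. Origin: centre of its underside.
- spanner: Combination spanner, 26 x 181 x 8 mm, lying on the worktop to the right of the stop; leave alone. Origin: centre of its underside.

How it is judged:
By the outcome, as a careful person would: the job done as asked, in the order asked, and still so for the second after the job is handed in, with the robot touching nothing.
It also fails if it takes over 51 s, if anything falls off the work surface, if the arm or the gripper's body presses on something with over 40 N, if the wrist force passes 120 N, or if a joint passes its speed limit or range.

### The arm

A 6-joint arm with a two-finger parallel gripper is mounted at the origin on a cart in front of the work surface, level with it; the furniture and walls round the work are solid. World frame = base frame: x ahead of the robot, y to its left, z up, the work surface at z = 0. Lengths are in m, angles in rad, forces in N, time in s.
With the tool pointing down it reaches from about 0.35 to 0.775 m from the base axis. Payload 5.5 kg.
Tool frame: the origin (TCP) lies at the very end of the fingers, on their centre line; the grasp point (between the pads) lies 19 mm behind it; z points along the fingers, x is the direction in which the jaws open and shut, and the axes are right-handed (so a half turn about z gives the same grasp; the last joint's range is limited). The gripper opens to 85 mm and grips with 20 to 120 N. Pads are 22 mm wide; open, the fingers measure 114 mm over their backs; the gripper's body (76 mm by 85 mm) begins 54 mm behind the grasp point. The pads swing forward as they close: fully open they stand 13 mm farther back than shut.
Start: joints at [1.178, 0.313, 0.046, 1.304, 0, 1.431], TCP at [0.144, 0.557, 0.231] pointing down, gripper open.
Joint ranges: [-2.76, 2.76], [-0.86, 1.69], [-1.03, 1.26], [-2.2, 2.34], [-1.47, 1.5], [-3.14, 3.14]. Speed limits (rad/s): [2.57, 2.57, 3.14, 3.14, 3.14, 3.14].

### API

Orientations are given as a unit quaternion [w, x, y, z].
In Python, from workcell import monitor, eyes, ticket gives the robot as it stands.
- The arm moves only by the tool send_rows, never from a script. Its argument "targets" is a list of rows, each a list of 5 numbers: the shift along the world's x, y, z in m, then the turn about the world's z in degrees, then the closure in counts, from 0 (fully open) to 255 (shut). A call has 1 to 12 rows; each row shifts and turns the commanded pose from where the row before left it; what a row does not reach is not made up. A row lasts 1/10 s, in which the tool goes at most 50 mm and 8.59 degrees, less where a joint would pass 70% of its speed; a pose out of reach is approached as far as the arm can. A call is refused whole if a number of a shift passes 0.05 or a number of a turn 8.59, either way. A call with a gripper value outside its range is refused whole. The fingers move at their own pace and stop on an object; "newtons" is the grip in N (left out, the last holds). Time passes only in rows, so rows that do not move let the fingers close. It gives the time, the measured TCP pose, the force and the opening at its end, in the units of the state.
- monitor.get_state(): the state, without advancing time (a new reading comes with each control period).
- eyes.read_camera(name): name is "scene" or "top"; returns a dict with "img" (384x512x3 uint8, red, green, blue), "z_map" (384x512 float32, m along the optical axis (not along the pixel's ray), 0 where there is no reading), "camera_matrix" (3x3 intrinsics, pixels), "pose" (4x4, takes a point from camera to world coordinates). Camera axes: x right, y down, z forward; pixel columns grow to the right and rows downward; lengths in m; the calibration is good to about 2 mm. A picture is of the moment at which its call begins.
- ticket.hand_in(): hands the job in, once; it reports no verdict.
Trained networks look in the newest picture that a camera, given by its name, has taken for a name from the list of things; names that differ only in an ending like _2 or _b are one class to them, and where a whole thing is asked for, a point or a joint stands for the part that bears it (a point fixed in the world has none). Each returns a list of dicts, best first, with "conf" (0 to 1); they miss things now and then, are a little off and sometimes report something else, mostly with a low value. They report only what shows in the picture. A call takes as long as a camera call.
- eyes.spot_in(name, camera): "xyz" ([x, y, z] in m, in world coordinates, good to about 4 mm: the middle of the surface that is visible of it).
- eyes.tip_of(name, camera): "xyz" ([x, y, z] in m, in world coordinates, good to about 4 mm: a listed point, or the origin of a listed thing).
The state is a dict: "clock": time; "joint_pos": joint angles; "qvel": joint speeds; "tau": joint torques, N m; "tcp_pos": TCP position; "orientation": TCP orientation; "wrist_force": force on the tool from outside, world axes, zero at the start; "ft_torque": the same for the moment, N m; "finger_gap": finger opening in m.
Only numpy, scipy, OpenCV 4.12 (cv2) and the standard library are available. Lean on these libraries where they do the work, as an engineer would, in place of code of your own. Each camera call takes 0.05 s, during which the arm holds its last target.

## Working session

There is one attempt and no reset: what is moved stays moved. The work goes in short steps, Python scripts to look and compute and a tool call to move; the robot and the scene stay as the last step left them, time stands still between calls to the robot, and variables do not carry over. Pictures are saved under pics/ and viewed, and the job is handed in when it is done.

Besides the shell and the picture viewer there is one more tool, called after ">>>" as name([rows], argument=value, ...), one row to a line, values as JSON. send_rows: Moves the arm, as the interface text tells. Its arguments: {"type":"object","properties":{"targets":{"type":"array"},"newtons":{"type":"number"}},"required":["targets"]}

```bash
mkdir -p pics; python3 - <<'E'
from workcell import monitor, eyes
import cv2, numpy as np
s=monitor.get_state(); print({k:np.round(v,3) for k,v in s.items()})
for c in ["scene","top"]:
    r=eyes.read_camera(c); cv2.imwrite(f"pics/{c}0.png",r["img"][:,:,::-1]); np.savez(f"{c}0.npz",**r)
    print(c,np.round(r["pose"],3).tolist(), r["camera_matrix"].tolist())
    for n in ["shear","shear_pivot","fence","knob","stop","flat_bar","tape_measure","marker","oil_bottle","spanner"]:
        print(n,[(np.round(d["xyz"],3).tolist(),round(d["conf"],2)) for d in eyes.tip_of(n,c)][:2],[(np.round(d["xyz"],3).tolist(),round(d["conf"],2)) for d in eyes.spot_in(n,c)][:2])
print(monitor.get_state()["clock"])
E
```

```text
{'clock': np.float64(0.0), 'joint_pos': array([1.178, 0.314, 0.045, 1.304, 0.   , 1.431]), 'qvel': array([-0.002, -0.001,  0.   , -0.   ,  0.   , -0.   ]), 'tau': array([ 0.0000e+00, -4.8063e+01,  2.9853e+01,  2.0000e-02, -0.0000e+00,
       -0.0000e+00]), 'tcp_pos': array([0.144, 0.556, 0.23 ]), 'orientation': array([ 0.   ,  0.791,  0.612, -0.001]), 'wrist_force': array([-0.683,  0.145, -0.785]), 'ft_torque': array([0.036, 0.002, 0.013]), 'finger_gap': np.float64(0.085)}
scene [[0.463, -0.488, 0.74, -0.299], [-0.886, -0.257, 0.386, -0.492], [0.002, -0.834, -0.552, 0.778], [0.0, 0.0, 0.0, 1.0]] [[462.4091781319191, 0.0, 246.82459925114762], [0.0, 462.4091781319191, 193.26871500243797], [0.0, 0.0, 1.0]]
shear [([0.416, -0.004, 0.003], 0.65), ([0.578, -0.02, -0.001], 0.56)] [([0.544, -0.018, 0.059], 0.64)]
shear_pivot [([0.672, -0.09, 0.097], 0.94)] [([0.542, -0.015, 0.062], 0.68)]
fence [([0.614, 0.083, 0.073], 0.65)] [([0.542, -0.013, 0.058], 0.89)]
knob [([0.464, -0.059, 0.186], 0.81)] [([0.613, -0.085, 0.12], 0.62)]
stop [([0.555, -0.119, 0.059], 0.67)] [([0.541, -0.129, 0.055], 0
[... 910 characters left out ...]
 [([0.616, 0.08, 0.072], 0.9)] [([0.617, 0.042, 0.058], 0.93)]
knob [([0.462, -0.055, 0.192], 0.94), ([0.567, 0.076, 0.06], 0.36)] [([0.683, -0.081, 0.167], 0.79), ([0.618, 0.042, 0.06], 0.43)]
stop [([0.549, -0.113, 0.063], 0.57), ([0.676, -0.089, 0.094], 0.44)] [([0.551, -0.121, 0.062], 0.53)]
flat_bar [([0.564, 0.075, 0.059], 0.94)] [([0.562, 0.08, 0.068], 0.69)]
tape_measure [([0.432, 0.178, -0.003], 0.55)] [([0.434, 0.176, 0.049], 0.85), ([0.55, -0.123, 0.06], 0.75)]
marker [([0.417, 0.002, -0.001], 0.57)] [([0.42, 0.004, 0.014], 0.79)]
oil_bottle [([0.76, 0.029, -0.002], 0.78)] [([0.757, 0.03, 0.047], 0.77)]
spanner [([0.516, -0.222, -0.002], 0.79)] [([0.513, -0.223, 0.004], 0.66)]
2.1
```

View pics/scene0.png

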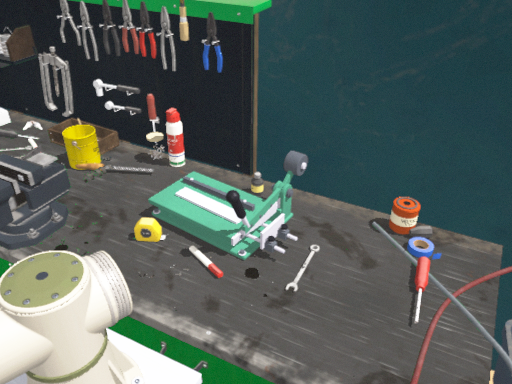

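View pics/top0.png

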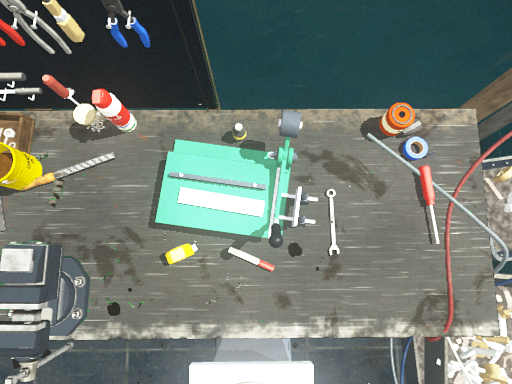

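```bash
cat > h.py <<'E'
import numpy as np, cv2
from workcell import monitor, eyes
def cloud(r):
    z=r["z_map"]; K=r["camera_matrix"]; v,u=np.indices(z.shape)
    P=np.stack([(u-K[0,2])/K[0,0]*z,(v-K[1,2])/K[1,1]*z,z],-1)
    return P@r["pose"][:3,:3].T+r["pose"][:3,3]
def rect(P):
    (c,s,a)=cv2.minAreaRect((P[:,:2]*1000).astype(np.float32)); return np.round(c,1),np.round(s,1),round(a,2)
def proj(r,X):
    T=np.linalg.inv(r["pose"]); p=T[:3,:3]@np.asarray(X)+T[:3,3]; q=r["camera_matrix"]@p; return q[:2]/q[2]
def bar(r):
    P=cloud(r); img=r["img"].astype(int); 
    m=(img.min(-1)>170)&(P[...,2]>.055)&(P[...,2]<.08)&(P[...,0]>.4)&(P[...,0]<.7)&(abs(P[...,1])<.35)
    n,l,st,_=cv2.connectedComponentsWithStats(m.astype(np.uint8)); k=1+np.argmax(st[1:,4])
    Q=P[l==k]; return Q
E
python3 - <<'E'
from h import *
for c in ["scene","top"]:
    r=dict(np.load(f"{c}0.npz")); P=cloud(r); img=r["img"].astype(int)
    Q=bar(r); print(c,"bar",len(Q),rect(Q),Q[:,2].mean(), Q[:,:2].mean(0))
    # fence: dark, z .07-.08
    m=(img.max(-1)<120)&(P[...,2]>.068)&(P[...,2]<.085)&(P[...,0]>.5)&(P[...,0]<.72)&(P[...,1]>-.1)&(P[...,1]<.25)
    n,l,st,_=cv2.connectedComponentsWithStats(m.astype(np.uint8)); k=1+np.argmax(st[1:,4]); F=P[l==k]; print("fence",len(F),rect(F))
    g=(img[...,1]-img[...,0]>40)&(P[...,2]>.052)&(P[...,2]<.068)
    B=P[g]; print("bed",len(B),rect(B),B[:,2].mean())
    x0,x1=(250,320) if c=="top" else (230,320)
    y0,y1=(100,260) if c=="top" else (140,260)
    cv2.imwrite(f"pics/{c}_crop.png",cv2.resize(r["img"][y0:y1,x0:x1,::-1],None,fx=4.5,fy=3.7 if c=="top" else 4.5,interpolation=cv2.INTER_NEAREST)[:600,:800])
E
```

```text
scene bar 758 (array([570. ,  79.2]), array([234.1,  57.4]), 78.78) 0.06499717711203139 [0.56293047 0.07713751]
fence 81 (array([619.9, 126.5]), array([156.7,   8.4]), 82.09)
bed 2576 (array([582.9, 181.7]), array([237.6, 590.6]), 1.52) 0.057635074284231896
top bar 1446 (array([565.2,  76. ]), array([225. ,  44.4]), 79.88) 0.06590089550579029 [0.56420623 0.07487401]
fence 4 (array([627.5, 187.1]), array([8.7, 0.3]), 82.5)
bed 6225 (array([ 890.1, -119.1]), array([ 504.5, 1042.6]), 42.79) 0.058503842128899856
```

```bash
python3 - <<'E'
from h import *
r=dict(np.load("top0.npz")); P=cloud(r); i=r["img"]
cv2.imwrite("pics/t2.png",cv2.resize(i[130:260,145:335,::-1],None,fx=4.2,fy=4.2,interpolation=cv2.INTER_CUBIC))
E
```

```text
(no output)
```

View pics/t2.png

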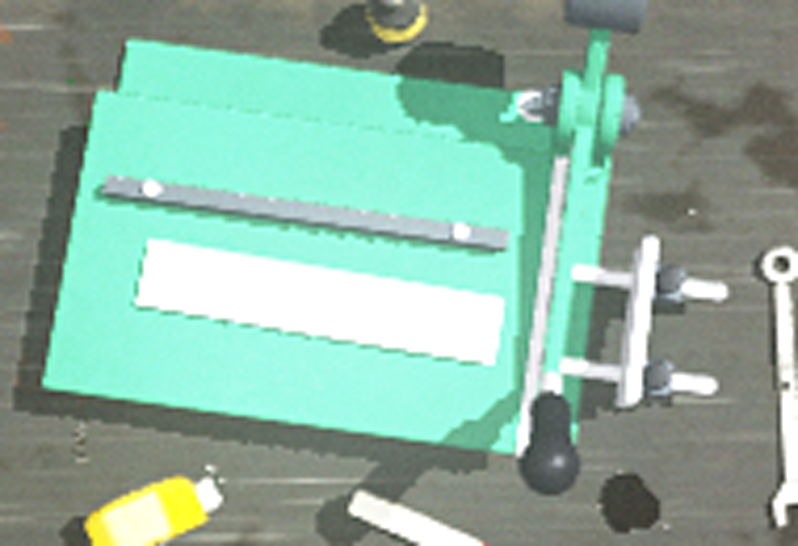

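View pics/scene_crop.png

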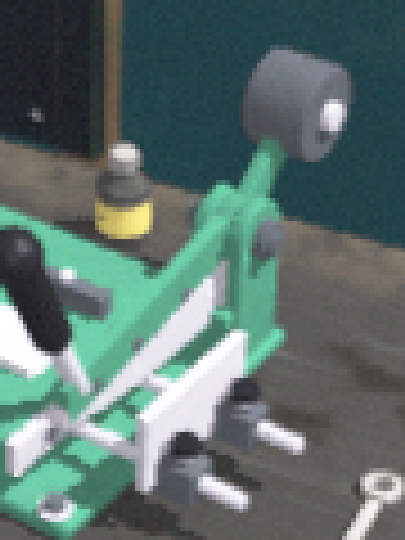

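```bash
cat >> h.py <<'E'
def plane(r,u,v,z):
    d=r["pose"][:3,:3]@np.linalg.inv(r["camera_matrix"])@np.array([u,v,1.]); o=r["pose"][:3,3]
    return (o+d*(z-o[2])/d[2])
E
python3 - <<'E'
from h import *
r=dict(np.load("top0.npz"))
f=lambda a,b,z: plane(r,145+(a-1.6)/4.2,130+(b-1.6)/4.2,z)*1000
S={"fence":([(105,196),(505,250)],76),"bar":([(148,240),(136,303),(495,363),(503,297)],68),"bed":([(97,90),(43,387),(515,453)],60),"stopL":([(642,238),(620,400)],80),"knob":([(549,464)],191)}
for k,(p,z) in S.items(): 
    Q=np.array([f(a,b,z/1000)[:2] for a,b in p]); print(k,np.round(Q).tolist(), Q.mean(0).round(1), [round(float(np.degrees(np.arctan2(*(Q[i+1]-Q[i])))),1) for i in range(len(Q)-1)])
E
```

```text
fence [[628.0, 206.0], [593.0, -37.0]] [610.7  84.4] [-171.8]
bar [[602.0, 181.0], [563.0, 187.0], [525.0, -31.0], [565.0, -36.0]] [564.1  75.4] [-80.8, -170.0, 97.5]
bed [[700.0, 217.0], [513.0, 244.0], [471.0, -42.0]] [561.4 139.6] [-81.7, -171.6]
stopL [[599.0, -120.0], [501.0, -105.0]] [ 550.3 -112.4] [-80.9]
knob [[461.0, -55.0]] [461.3 -55.3] []
```

>>> send_rows([
  [0.028,-0.034,0,0.6,255],
  [0.028,-0.034,0,0.6,255],
  [0.028,-0.034,0,0.6,255],
  [0.028,-0.034,0,0.6,255],
  [0.028,-0.034,0,0.6,255],
  [0.028,-0.034,0,0.6,255],
  [0.028,-0.034,0,0.6,255],
  [0.028,-0.034,0,0.6,255],
  [0.028,-0.034,0,0.6,255],
  [0,-0.04,0,0.6,255],
  [0,-0.04,0,0,255],
], newtons=40)

```text
clock: 3.2
tcp_pos: [0.3965, 0.1691, 0.2312]
orientation: [0.0, 0.758, 0.653, 0.0]
wrist_force: [-0.2, -0.6, -0.9]
finger_gap: -0.0004
```

>>> send_rows([
  [0,-0.037,0,0,255],
  [0,-0.037,0,0,255],
  [0,-0.037,0,0,255],
  [0,-0.037,0,0,255],
  [0,-0.036,0,0,255],
  [0.006,-0.036,-0.01,0,255],
  [0,0,-0.022,0,255],
  [0,0,-0.022,0,255],
  [0,0,0,0,255],
])

```text
clock: 4.1
tcp_pos: [0.3999, -0.0491, 0.1751]
orientation: [-0.002, 0.758, 0.652, -0.001]
wrist_force: [-0.8, 1.2, 1.0]
finger_gap: -0.0002
```

```bash
python3 - <<'E'
from h import *
for c in ["scene","top"]:
    r=eyes.read_camera(c)
    y0,x0=(130,150) if c=="scene" else (120,150)
    cv2.imwrite(f"pics/{c}1.png",cv2.resize(r["img"][y0:y0+150,x0:x0+200,::-1],None,fx=4,fy=4))
    print(proj(r,monitor.get_state()["tcp_pos"])-[x0,y0], [(d["xyz"],d["conf"]) for d in eyes.tip_of("knob",c)][:1])
E
```

```text
[65.51892297 84.10469104] [([0.465, -0.0572, 0.1855], 0.94)]
[122.63780055 147.63442306] [([0.6159, 0.0786, 0.0724], 0.7)]
```

View pics/scene1.png

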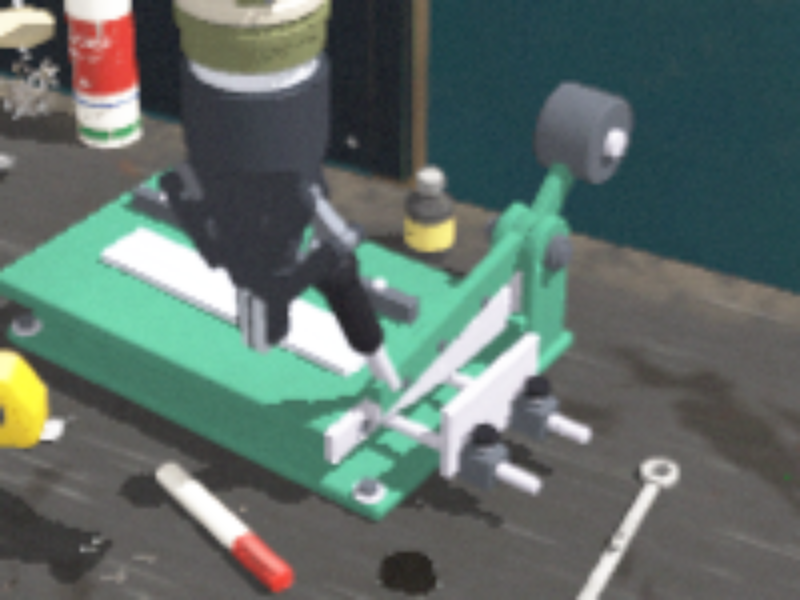

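View pics/top1.png

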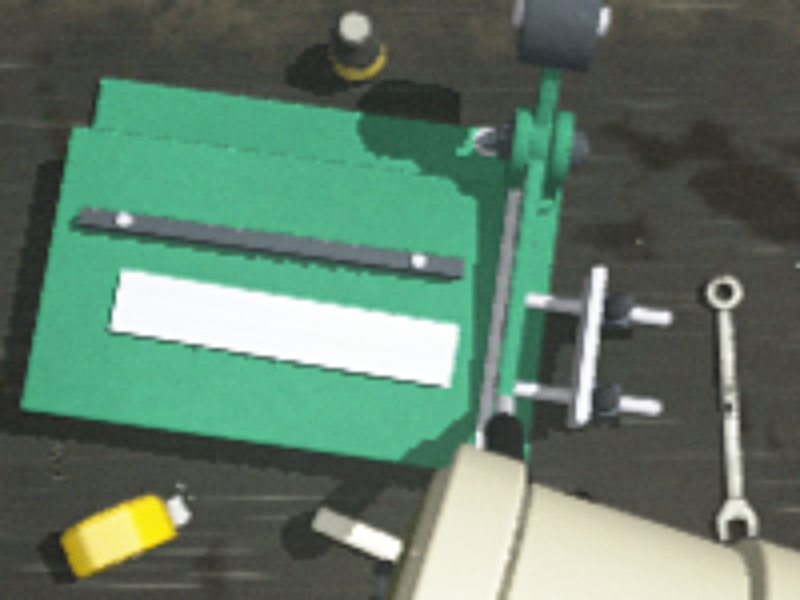

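>>> send_rows([
  [0.011,-0.0016,0,0,255],
  [0.011,-0.0016,0,0,255],
  [0.01,-0.0015,0,0,255],
  [0.006,-0.0009,0.011,0,255],
  [0.006,-0.0009,0.011,0,255],
  [0.0063,-0.0009,0.011,0,255],
  [0.0065,-0.001,0.0105,0,255],
  [0,0,0,0,255],
])

```text
clock: 5.1
tcp_pos: [0.4594, -0.0577, 0.2218]
orientation: [-0.0, 0.757, 0.653, -0.0]
wrist_force: [-3.4, 0.9, 1.7]
finger_gap: -0.0001
```

```bash
python3 - <<'E'
from h import *
s=monitor.get_state(); print(s["tcp_pos"],s["wrist_force"])
for c in ["scene"]:
    r=eyes.read_camera(c)
    y0,x0=(130,150) if c=="scene" else (120,150)
    cv2.imwrite(f"pics/{c}2.png",cv2.resize(r["img"][y0:y0+150,x0:x0+200,::-1],None,fx=4,fy=4))
    print([(d["xyz"],d["conf"]) for d in eyes.tip_of("knob",c)][:1])
E
```

```text
[ 0.4593911  -0.05768872  0.22178538] [-3.38265479  0.88002744  1.73795197]
[([0.4887, -0.0633, 0.2297], 0.58)]
```

View pics/scene2.png

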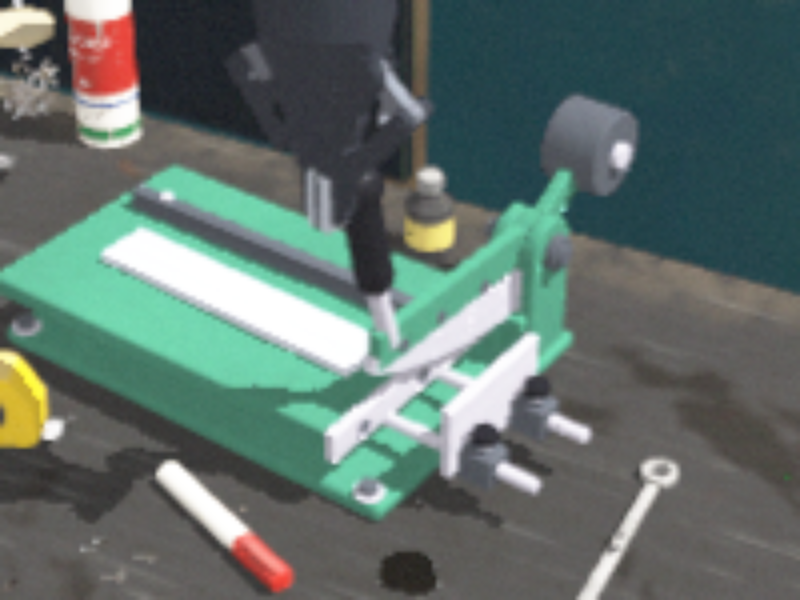

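>>> send_rows([
  [0.008,-0.0012,0.01,0,255],
  [0.008,-0.0012,0.0095,0,255],
  [0.0085,-0.0013,0.009,0,255],
  [0.009,-0.0013,0.0085,0,255],
  [0.0095,-0.0014,0.008,0,255],
  [0.01,-0.0015,0.0075,0,255],
  [0.01,-0.0015,0.007,0,255],
  [0,0,0,0,255],
])

```text
clock: 6.0
tcp_pos: [0.5236, -0.0674, 0.2804]
orientation: [0.001, 0.757, 0.653, 0.001]
wrist_force: [0.7, 1.1, -0.5]
finger_gap: 0.0001
```

```bash
python3 - <<'E'
from h import *
for c in ["scene"]:
    r=eyes.read_camera(c)
    y0,x0=(130,150) if c=="scene" else (120,150)
    cv2.imwrite(f"pics/{c}3.png",cv2.resize(r["img"][y0:y0+150,x0:x0+200,::-1],None,fx=4,fy=4))
    print([(d["xyz"],d["conf"]) for d in eyes.tip_of("knob",c)][:1])
E
```

```text
[([0.5589, -0.0725, 0.2964], 0.87)]
```

View pics/scene3.png

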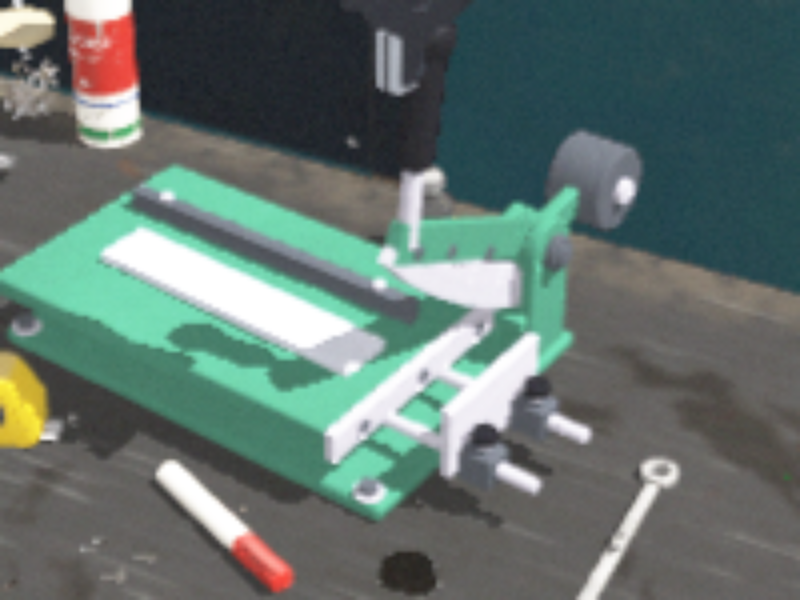

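>>> send_rows([
  [0.01,-0.0015,0.0065,0,255],
  [0.01,-0.0015,0.006,0,255],
  [0.01,-0.0015,0.0055,0,255],
  [0.01,-0.0015,0.005,0,255],
  [0.01,-0.0015,0.004,0,255],
  [0,0,0,0,255],
  [0,0,0,0,255],
])

```text
clock: 6.8
tcp_pos: [0.5711, -0.0744, 0.3066]
orientation: [-0.0, 0.757, 0.653, -0.0]
wrist_force: [0.2, 0.0, -0.5]
finger_gap: 0.0001
```

```bash
python3 - <<'E'
from h import *
for c in ["scene"]:
    r=eyes.read_camera(c)
    y0,x0=(110,150) if c=="scene" else (120,150)
    cv2.imwrite(f"pics/{c}4.png",cv2.resize(r["img"][y0:y0+150,x0:x0+200,::-1],None,fx=4,fy=4))
    print([(d["xyz"],d["conf"]) for d in eyes.tip_of("knob",c)][:1])
E
```

```text
[([0.6261, -0.0833, 0.323], 0.75)]
```

View pics/scene4.png

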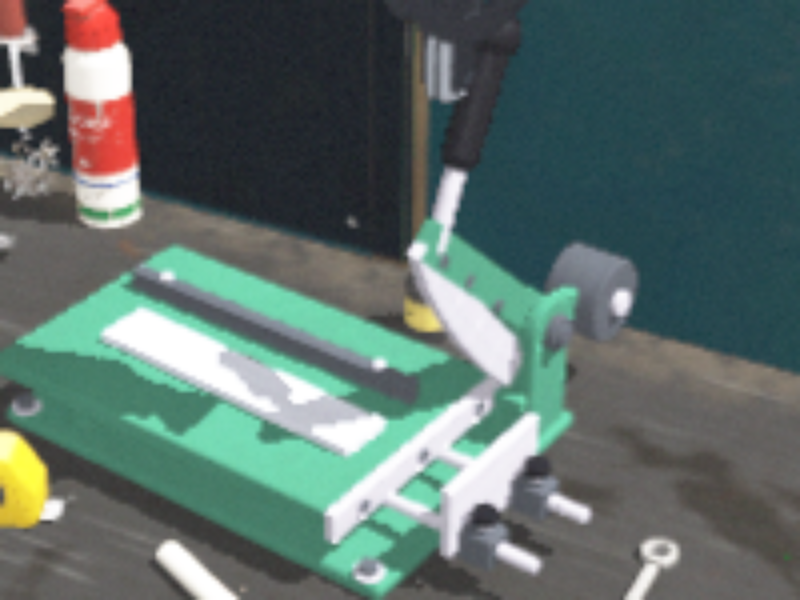

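>>> send_rows([
  [-0.03,0.005,0,0,255],
  [-0.04,0.006,0,0,255],
  [-0.01,0.03,0,-8.2,255],
  [0,0.035,0,-8.2,255],
  [0,0.035,0,-8.2,255],
  [0.01,0.035,0,-8.2,255],
  [0.02,0.035,-0.01,-8.2,255],
  [0.02,0.035,-0.01,-8.2,255],
  [0.02,0.035,-0.01,-8.2,255],
  [0.02,0.035,-0.01,-8.2,255],
  [0.01,0.003,-0.02,-8.2,255],
  [0,0,-0.02,-8.2,255],
])

```text
clock: 8.1
tcp_pos: [0.5923, 0.216, 0.226]
orientation: [-0.0, 1.0, -0.006, 0.0]
wrist_force: [1.0, -0.4, -0.7]
finger_gap: 0.0
```

```bash
python3 - <<'E'
from h import *
s=monitor.get_state(); print(s["tcp_pos"],s["orientation"],s["joint_pos"])
c="top"
r=eyes.read_camera(c); np.savez("top1.npz",**r)
y0,x0=(100,140)
cv2.imwrite(f"pics/{c}5.png",cv2.resize(r["img"][y0:y0+150,x0:x0+200,::-1],None,fx=4,fy=4,interpolation=cv2.INTER_CUBIC))
r=eyes.read_camera("scene")
cv2.imwrite(f"pics/scene5.png",cv2.resize(r["img"][90:240,150:350,::-1],None,fx=4,fy=4,interpolation=cv2.INTER_CUBIC))
for n in ["knob","flat_bar","stop"]: print([(d["xyz"],d["conf"]) for d in eyes.tip_of(n,c)][:1],[(d["xyz"],d["conf"]) for d in eyes.tip_of(n,"scene")][:1])
E
```

```text
[0.59233264 0.21599769 0.22596356] [-4.68711718e-05  9.99981136e-01 -6.13647423e-03  2.63662373e-04] [ 2.22455700e-01  4.24890167e-01  1.95588700e-01  1.34096001e+00
 -2.81914927e-05  1.80552505e+00]
[([0.6746, -0.0892, 0.3328], 0.84)] [([0.6728, -0.09, 0.3292], 0.83)]
[([0.6736, -0.0911, 0.3326], 0.63)] [([0.5655, 0.0736, 0.0601], 0.78)]
[([0.5497, -0.119, 0.058], 0.71)] [([0.5499, -0.1173, 0.062], 0.94)]
```

View pics/top5.png

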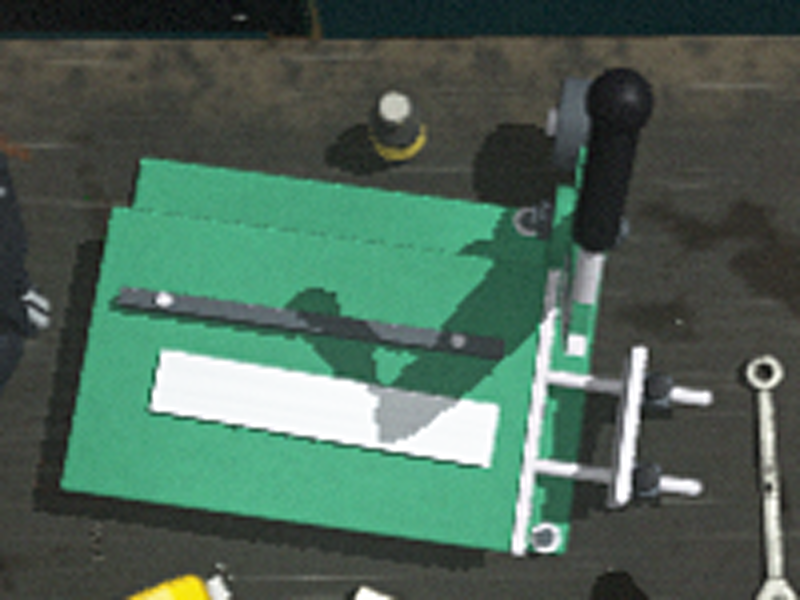

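View pics/scene5.png

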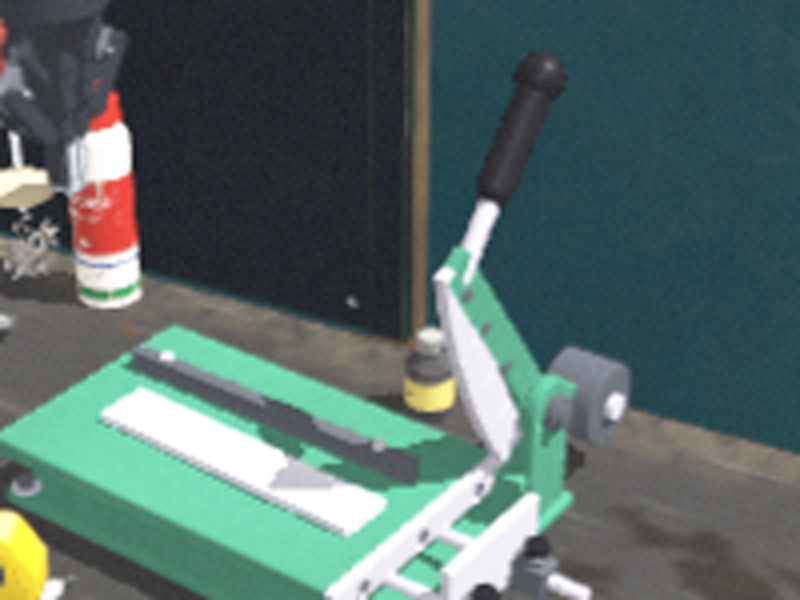

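>>> send_rows([
  [-0.004,0.002,-0.03,-4,255],
  [0,0,-0.04,-4,255],
  [0,0,-0.04,0,255],
  [0,0,-0.03,0,255],
  [0,0,0,0,255],
  [0,0,0,0,255],
])

```text
clock: 9.1
tcp_pos: [0.588, 0.2164, 0.0884]
orientation: [-0.0, 0.997, -0.074, 0.0]
wrist_force: [0.3, -0.1, 0.9]
finger_gap: 0.0
```

```bash
python3 - <<'E'
from h import *
s=monitor.get_state(); o=s["orientation"]; print(s["tcp_pos"],np.degrees(2*np.arctan2(o[2],o[1])))
E
```

```text
[0.5879602  0.21636342 0.08839561] -8.470434950641923
```

>>> send_rows([
  [0,0,-0.012,0,255],
  [0,0,-0.008,0,255],
  [0,0,-0.004,0,255],
  [0,0,0,0,255],
  [0,0,0,0,255],
])

```text
clock: 9.6
tcp_pos: [0.5877, 0.2165, 0.0635]
orientation: [-0.0, 0.997, -0.074, 0.0]
wrist_force: [0.4, 0.3, 0.0]
finger_gap: -0.0002
```

```bash
python3 - <<'E'
from h import *
s=monitor.get_state(); print(s["tcp_pos"],s["wrist_force"])
r=eyes.read_camera("scene")
cv2.imwrite(f"pics/scene6.png",cv2.resize(r["img"][140:260,140:300,::-1],None,fx=5,fy=5,interpolation=cv2.INTER_CUBIC))
E
```

```text
[0.5877444  0.21649118 0.06350265] [0.37588193 0.32650351 0.00595099]
```

View pics/scene6.png

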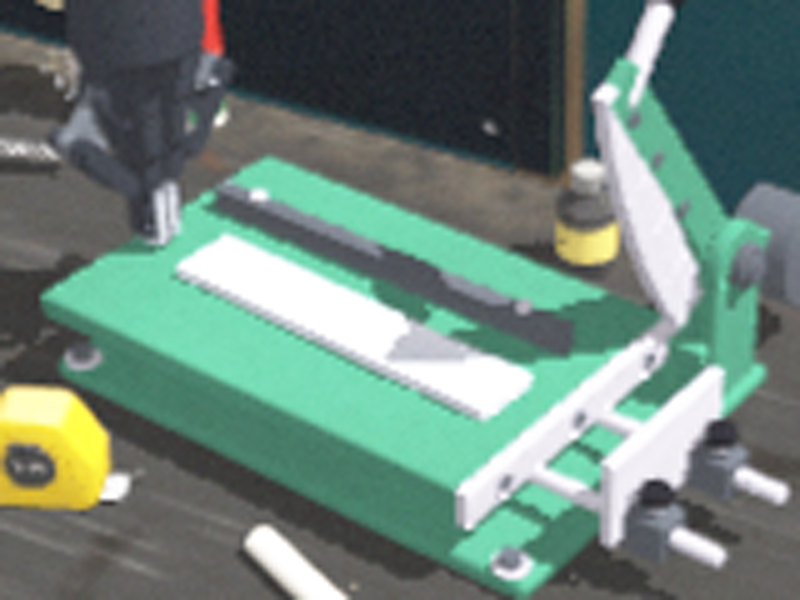

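>>> send_rows([
  [-0.0012,-0.0079,0,0,255],
  [-0.0012,-0.0079,0,0,255],
  [-0.0006,-0.004,0,0,255],
  [-0.0006,-0.004,0,0,255],
  [-0.0009,-0.006,0,0,255],
  [-0.0009,-0.006,0,0,255],
  [-0.0009,-0.006,0,0,255],
  [-0.0009,-0.006,0,0,255],
  [-0.0009,-0.006,0,0,255],
  [0,0,0,0,255],
])

```text
clock: 10.65
tcp_pos: [0.5794, 0.1616, 0.0633]
orientation: [0.0, 0.997, -0.074, -0.0]
wrist_force: [0.1, -0.8, 0.9]
finger_gap: 0.0
```

```bash
python3 - <<'E'
from h import *
s=monitor.get_state(); print(s["tcp_pos"],s["wrist_force"])
for c,(y,x) in dict(scene=(140,140),top=(130,150)).items():
    r=eyes.read_camera(c)
    cv2.imwrite(f"pics/{c}7.png",cv2.resize(r["img"][y:y+120,x:x+160,::-1],None,fx=5,fy=5,interpolation=cv2.INTER_CUBIC))
E
```

```text
[0.57938107 0.16163294 0.06332051] [ 0.07776794 -0.77952541  0.86819029]
```

View pics/scene7.png

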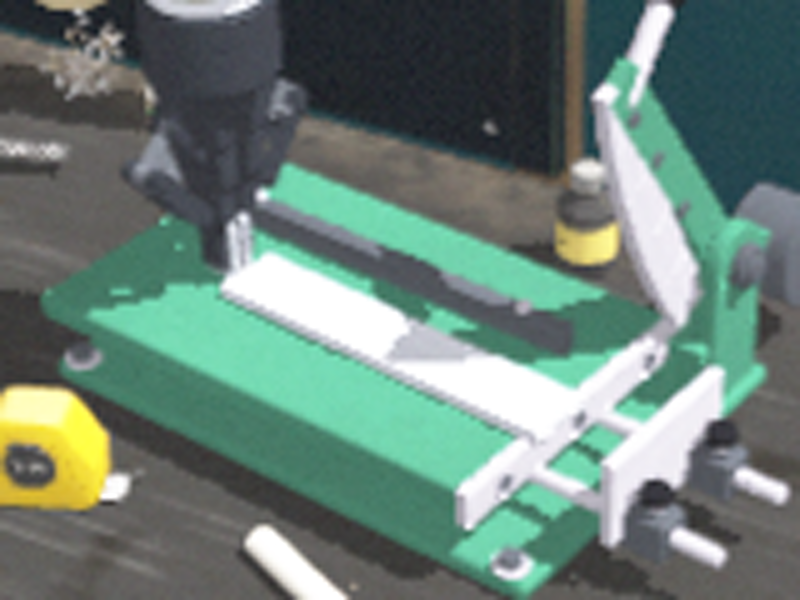

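View pics/top7.png

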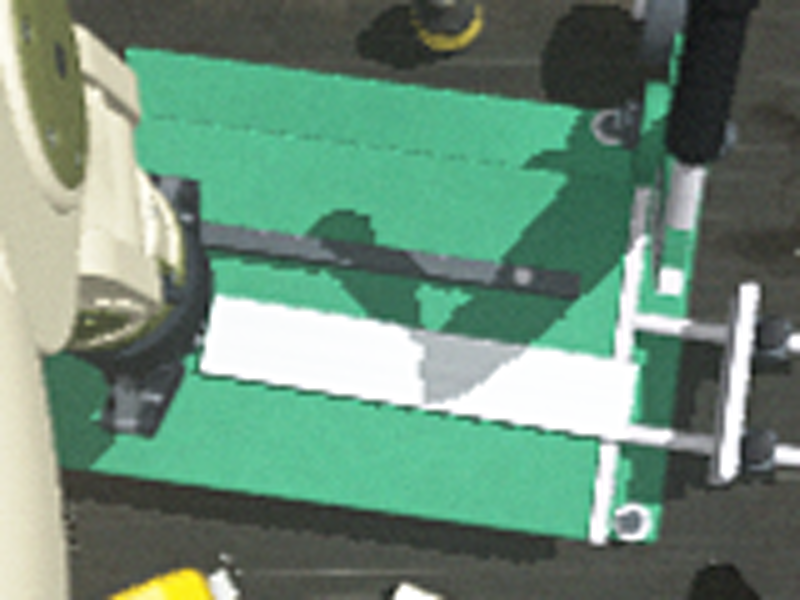

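>>> send_rows([
  [-0.0009,-0.006,0,0,255],
  [-0.0009,-0.006,0,0,255],
  [-0.0009,-0.006,0,0,255],
  [-0.0009,-0.006,0,0,255],
  [-0.0009,-0.006,0,0,255],
  [-0.0006,-0.004,0,0,255],
  [-0.0003,-0.002,0,0,255],
  [-0.0003,-0.002,0,0,255],
  [0,0,0,0,255],
])

```text
clock: 11.65
tcp_pos: [0.5738, 0.1243, 0.0633]
orientation: [0.0, 0.997, -0.074, 0.0]
wrist_force: [0.0, -0.2, -0.7]
finger_gap: 0.0001
```

```bash
python3 - <<'E'
from h import *
s=monitor.get_state(); print(s["tcp_pos"],s["wrist_force"])
for c,(y,x) in dict(scene=(140,140),top=(130,150)).items():
    r=eyes.read_camera(c)
    cv2.imwrite(f"pics/{c}8.png",cv2.resize(r["img"][y:y+120,x:x+160,::-1],None,fx=5,fy=5,interpolation=cv2.INTER_CUBIC))
E
```

```text
[0.57379243 0.12430942 0.06330215] [ 0.04602957 -0.24011695 -0.74545287]
```

View pics/top8.png

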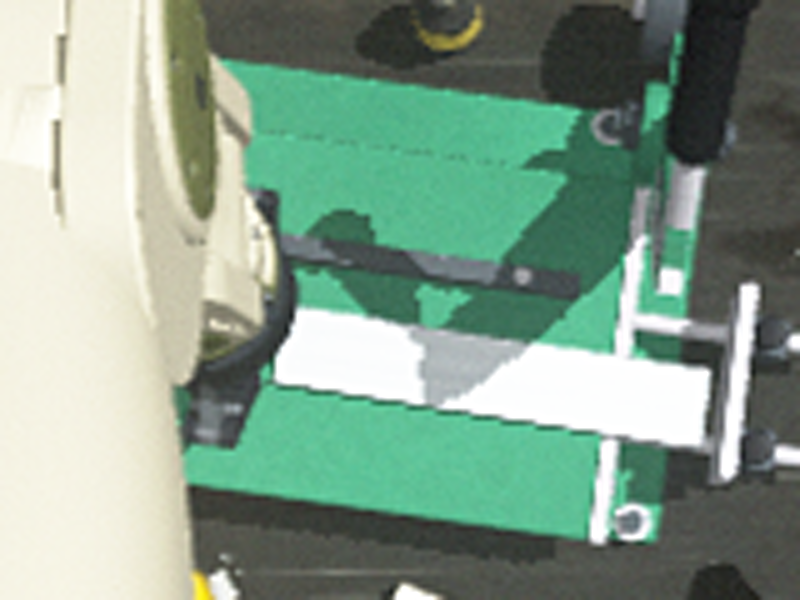

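View pics/scene8.png

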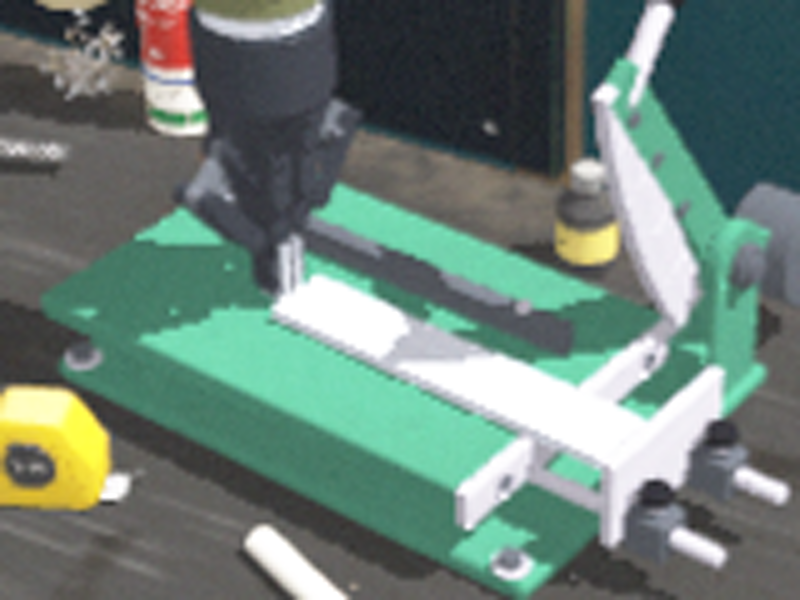

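>>> send_rows([
  [-0.0003,-0.002,0,0,255],
  [-0.0003,-0.002,0,0,255],
  [-0.00015,-0.001,0,0,255],
  [0,0,0,0,255],
])

```text
clock: 12.15
tcp_pos: [0.5731, 0.1196, 0.0634]
orientation: [-0.0, 0.997, -0.074, 0.0]
wrist_force: [0.4, 1.0, 0.6]
finger_gap: 0.0002
```

>>> send_rows([
  [-0.00015,-0.001,0,0,255],
  [0,0,0,0,255],
])

```text
clock: 12.35
tcp_pos: [0.573, 0.1186, 0.0634]
orientation: [-0.0, 0.997, -0.074, 0.0]
wrist_force: [0.5, 0.8, 0.5]
finger_gap: 0.0
```

>>> send_rows([
  [-0.00015,-0.001,0,0,255],
  [0,0,0,0,255],
])

```text
clock: 12.55
tcp_pos: [0.5728, 0.1176, 0.0634]
orientation: [0.0, 0.997, -0.074, 0.0]
wrist_force: [0.6, -0.2, 0.7]
finger_gap: -0.0002
```

>>> send_rows([
  [-0.00015,-0.001,0,0,255],
  [0,0,0,0,255],
])

```text
clock: 12.75
tcp_pos: [0.5727, 0.1166, 0.0634]
orientation: [0.0, 0.997, -0.074, 0.0]
wrist_force: [0.9, 0.6, 0.6]
finger_gap: -0.0005
```

>>> send_rows([
  [-0.00015,-0.001,0,0,255],
  [0,0,0,0,255],
])

```text
clock: 12.95
tcp_pos: [0.5725, 0.1155, 0.0634]
orientation: [0.0, 0.997, -0.074, 0.0]
wrist_force: [-0.5, 0.0, 0.8]
finger_gap: -0.0001
```

>>> send_rows([
  [-0.00015,-0.001,0,0,255],
  [0,0,0,0,255],
])

```text
clock: 13.15
tcp_pos: [0.5724, 0.1145, 0.0633]
orientation: [0.0, 0.997, -0.074, 0.0]
wrist_force: [0.3, 1.3, -0.0]
finger_gap: -0.0002
```

```bash
python3 - <<'E'
from h import *
s=monitor.get_state(); print(s["tcp_pos"],s["wrist_force"])
for c,(y,x) in dict(scene=(200,230),top=(170,240)).items():
    r=eyes.read_camera(c)
    cv2.imwrite(f"pics/{c}9.png",cv2.resize(r["img"][y:y+60,x:x+80,::-1],None,fx=9,fy=9,interpolation=cv2.INTER_CUBIC))
E
```

```text
[0.57235327 0.11454248 0.06334898] [ 0.34327957  1.30251118 -0.02623185]
```

View pics/top9.png

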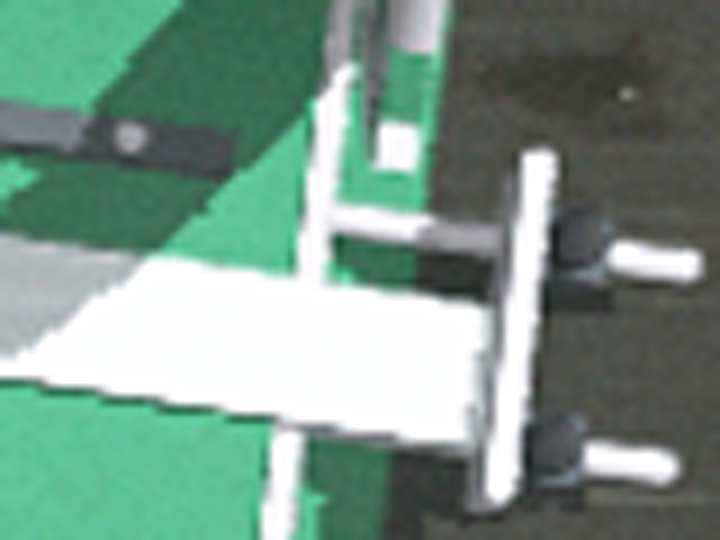

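View pics/scene9.png

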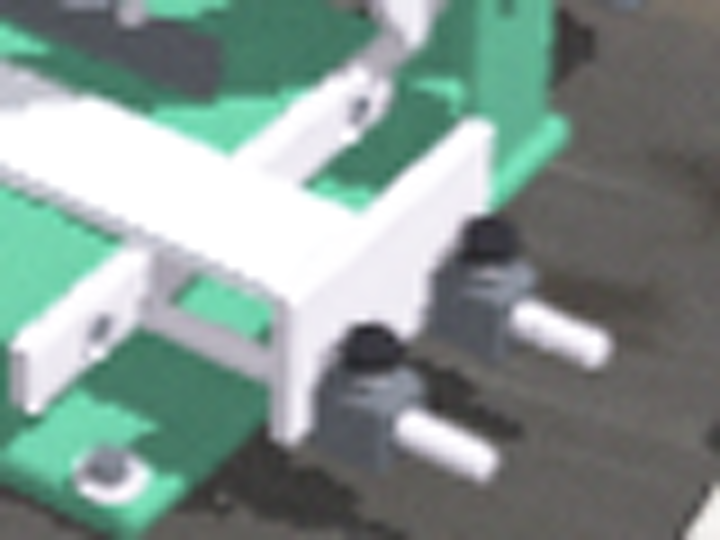

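>>> send_rows([
  [-0.00015,-0.001,0,0,255],
  [0,0,0,0,255],
])

```text
clock: 13.45
tcp_pos: [0.5723, 0.1143, 0.0634]
orientation: [-0.001, 0.997, -0.074, 0.0]
wrist_force: [0.4, 4.3, 0.4]
finger_gap: -0.0004
```

>>> send_rows([
  [-0.00015,-0.001,0,0,255],
  [0,0,0,0,255],
])

```text
clock: 13.65
tcp_pos: [0.5723, 0.1142, 0.0634]
orientation: [-0.002, 0.997, -0.073, 0.0]
wrist_force: [0.6, 7.0, 0.9]
finger_gap: -0.0001
```

>>> send_rows([
  [-0.00015,-0.001,0,0,255],
  [0,0,0,0,255],
])

```text
clock: 13.85
tcp_pos: [0.5721, 0.1141, 0.0634]
orientation: [-0.002, 0.997, -0.073, 0.0]
wrist_force: [1.2, 10.6, -0.4]
finger_gap: 0.0003
```

>>> send_rows([
  [0.0006,0.004,0,0,255],
  [0.0015,0.01,0,0,255],
  [0.003,0.02,0,0,255],
  [0,0,0.04,0,255],
  [0,0,0.045,0,255],
  [0,0.03,0.045,0,255],
  [0,0.05,0.02,0,255],
  [0,0.05,0,0,255],
  [-0.02,0.045,0,0,255],
  [-0.02,0.045,0,0,255],
  [-0.02,0.045,0,0,255],
  [0,0,0,0,255],
])

```text
clock: 15.05
tcp_pos: [0.5136, 0.4101, 0.208]
orientation: [-0.0, 0.998, -0.07, -0.0]
wrist_force: [0.0, 0.0, -0.8]
finger_gap: -0.0004
```

```bash
python3 - <<'E'
from h import *
s=monitor.get_state(); print(s["tcp_pos"],s["wrist_force"])
for c,(y,x) in dict(scene=(90,140),top=(100,150)).items():
    r=eyes.read_camera(c); np.savez(f"{c}2.npz",**r)
    cv2.imwrite(f"pics/{c}10.png",cv2.resize(r["img"][y:y+150,x:x+200,::-1],None,fx=4,fy=4,interpolation=cv2.INTER_CUBIC))
    for n in ["knob","stop","flat_bar","tape_measure","marker","oil_bottle","spanner"]: print(n,[(np.round(d["xyz"],3).tolist(),round(d["conf"],2)) for d in eyes.tip_of(n,c)][:1])
E
```

```text
[0.51363061 0.41011844 0.2080462 ] [ 0.02282528  0.01194041 -0.75346561]
knob [([0.67, -0.091, 0.329], 0.7)]
stop [([0.551, -0.118, 0.061], 0.77)]
flat_bar [([0.555, -0.007, 0.063], 0.64)]
tape_measure []
marker [([0.414, -0.004, -0.003], 0.66)]
oil_bottle [([0.761, 0.033, -0.001], 0.6)]
spanner [([0.514, -0.225, 0.002], 0.79)]
knob [([0.675, -0.089, 0.332], 0.95)]
stop [([0.553, -0.118, 0.058], 0.62)]
flat_bar [([0.555, -0.002, 0.059], 0.9)]
tape_measure [([0.435, 0.177, -0.004], 0.64)]
marker [([0.419, 0.003, -0.003], 0.55)]
oil_bottle [([0.762, 0.03, -0.0], 0.67)]
spanner [([0.516, -0.223, -0.002], 0.69)]
```

View pics/top10.png

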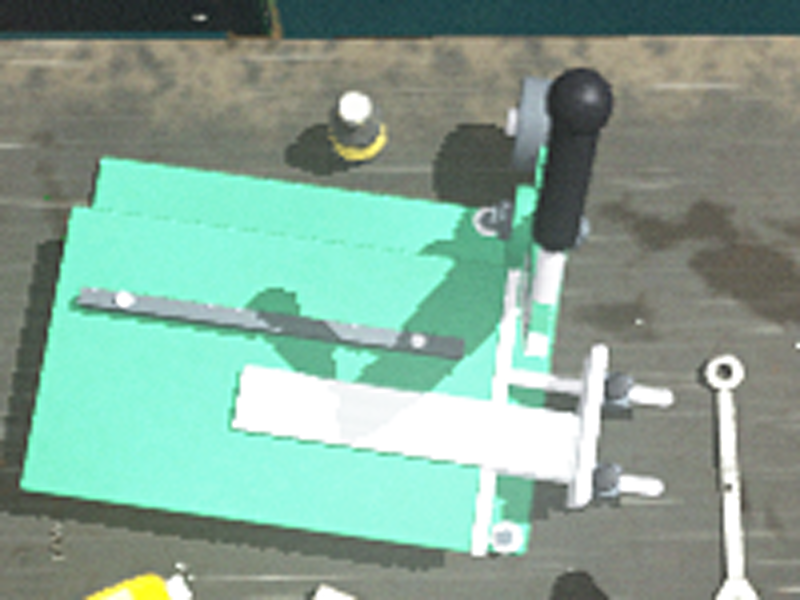

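View pics/scene10.png

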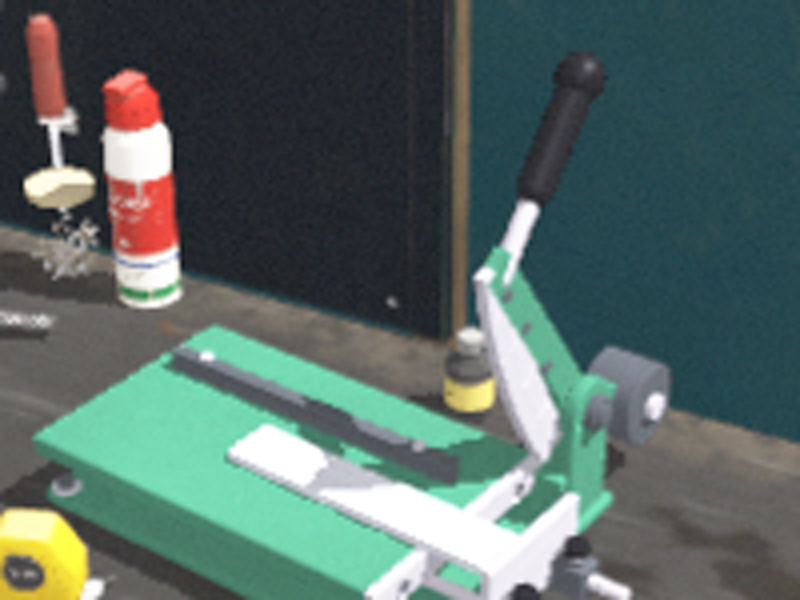

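```bash
python3 -c "
from workcell import ticket
print(ticket.hand_in())"
```

```text
the job is handed in; nothing more can be done
None
```

The shear is ready and I handed the job in at about 16 s of the 51 s allowed. The blade arm stays raised by itself, and the bar's end sits against the length stop.

- **Blade arm:** I pushed the knob with the shut fingers until the arm passed its balance point, and it swung on to the back stop by itself. The last pictures put the knob at about z 0.33 m, nearly above the pivot. The force I read while lifting was about 3 N.
- **Bar:** I pushed it along the bed from its far end until it met the stop. The force rose to about 10 N with no more travel. I then backed the fingers away, and the robot was touching nothing at the end.
- **Squareness:** in the last top picture the bar lies parallel to the fence within about 0.2°.
- **Other things:** the tape measure, marker, oil bottle and spanner read the same as at the start, within 4 mm.

**Disagreements:**
- The networks put the stop's face about 5 mm farther along than my own pixel measurement did. Contact came about 2–3 mm past my estimate, so I trusted the force reading.
- The networks' last bar and stop positions lie about 111–116 mm apart, against the ideal 110 mm. That is about within their error.
- The scene camera missed the tape measure in the last check. The top camera's network found it in its place.

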